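Clamp the clip-top jar shut

ROBOT

A 6-joint arm with a two-finger parallel gripper is mounted at the origin on a cart in front of the work surface, level with it; the furniture and walls round the work are solid. World frame = base frame: x ahead of the robot, y to its left, z up, the work surface at z = 0. Lengths are in m, angles in degrees, forces in N, time in s.
With the tool pointing down it reaches from about 0.4 to 0.825 m from the base axis. Payload 7 kg.
Tool frame: the origin (TCP) lies at the very end of the fingers, on their centre line; the grasp point (between the pads) lies 19 mm behind it (ctrl.grasp_offset is the distance from the TCP to the grasp point, in m); z points along the fingers, y is the line along which they close (so a half turn about z gives the same grasp; the last joint's range is limited). The gripper opens to 88 mm and grips with 3 to 60 N. Pads are 19 mm wide; open, the fingers measure 130 mm over their backs; the gripper's body (78 mm by 193 mm) begins 47 mm behind the grasp point.
Start: joints at [-46.69, 20.546, 0.682, 0, -70.136, -16.507], TCP at [0.304, -0.602, 0.195] pointing down, gripper open.
Joint ranges: [-176.03, 176.03], [-82.01, 121.73], [-58.28, 71.71], [-173.87, 95.51], [-174.79, -0.11], [-173.66, 173.66]. Speed limits (degrees/s): [136.94, 136.94, 172.46, 180, 180, 180].

INTERFACE

Orientations are given as [roll, pitch, yaw] about the fixed x, y, z axes, in that order (R = Rz(yaw) Ry(pitch) Rx(roll)).
In Python, from plant import ctrl gives the robot as it stands. The module is installed in compiled form; this text tells all that it offers.
- The arm moves only by the tool jog_arm, never from a script. Its argument "plan" is a list that holds one entry, the list of rows, each a list of 7 numbers: the opening, from 0 (shut) to 1 (fully open), then the shift along the tool's x, y, z in m, then the turn, a rotation vector about the tool's x, y, z in degrees. A call has 1 to 20 rows; each row is the pose to reach, as a shift and turn from the pose commanded when the call began, along the tool's axes at that moment; what a row does not reach only later rows make up. A row lasts 1/8 s, in which the tool goes at most 62.5 mm and 10.7 degrees, less where a joint would pass 70% of its speed; a pose out of reach is approached as far as the arm can. A call with a gripper value outside its range is refused whole. The fingers move at their own pace and stop on an object; the grip force is fixed at half the most. Time passes only in rows, so rows that repeat a pose let the fingers close. It gives the time, the measured TCP pose, the force, the opening and the grip force at its end, in the units of the state.
- ctrl.get_obs(): the state, without advancing time (a new reading comes with each control period).
- ctrl.snapshot(name): name is "scene" or "top" or "wrist"; returns a dict with "image" (420x560x3 uint8, red, green, blue), "vertical_fov" (degrees; the focal length in pixels is half the picture's height over the tangent of half this angle, whatever the lens; pixels are square), "cx", "cy" (the principal point, pixels), "R" (3x3) and "t" (3): a world point X has camera coordinates R X + t; the wrist camera has in their place "T_tool_cam" (4x4, takes a point from camera to tool coordinates, whose origin is the TCP and whose axes are the flange's). Camera axes: x right, y down, z forward; pixel columns grow to the right and rows downward; lengths in m; the calibration is good to about 2 mm. The wrist camera is an equidistant fisheye: a pixel r from the principal point sees the ray r / f radians off the axis. A picture is of the moment at which its call begins: read the wrist's pose just before it. There is no depth.
- ctrl.close_job(): hands the job in; it is judged then, once.
The state is a dict: "clock": time; "joint_pos": joint angles; "qvel": joint speeds; "tau": joint torques, N m; "tool_pos": TCP position; "orientation": TCP orientation; "force": force on the tool from outside, world axes, zero at the start; "moment": the same for the moment, N m; "opening": finger opening in m; "gripper_force": force on a finger pad.
Only numpy, scipy, OpenCV 4.12 (cv2) and the standard library are available. Lean on these libraries where they do the work, as an engineer would, in place of code of your own. Each camera call takes 0.05 s, during which the arm holds its last target. There are 200 camera calls.

TASK

Close the short, wide clip-top jar of hazelnuts: press its open glass lid down onto the rubber ring, then push the steel clamp lever on its front down past its centre so that it snaps home against the jar and stays there. Use the fingers only to press and push; do not lift, tip or shove the jar, and leave the tall spaghetti jar and the other things as they stand.

Things in the scene. Friction and masses are not known exactly. Their poses are not given: they have to be found in the camera images.
- jar: Short clip-top glass jar, loose, about 0.9 kg, 104 mm across, 123 mm tall when shut. Origin: centre of its underside; z up; -x points to its front (clamp lever), +x to its back (lid hinge). The lid's hinge axis runs along the jar's y at x = +50, z = 110 mm; with the lid shut the lever's pivot axis runs along y at x = -54, z = 116 mm.
- jar_lid (a joint): Angle of the hinged glass lid (rad): 0.004 clamped shut, about 0.008 resting unclamped on the soft rubber ring, 0.6 to 1.1 at the start. The wire hinge is stiff: the lid stays at whatever angle it is left (1 to 2 N down on its front moves it).
- lid_front (a point): Point on the glass lid's flat top, towards its front: 72 mm from the hinge axis along the lid and 12.5 mm above the hinge axis when shut; its z axis is the lid's upward normal. The lid is a disc 96 mm across; its flat raised top is 64 mm across and this point lies 10 mm inside that top's front edge.
- jar_lever (a joint): Angle of the clamp lever, hinged on the steel nose at the lid's front and moving with the lid (rad): 0 open (stands out forward, 17 degrees above the lid's plane), grows as pushed down, 1.65 home (hangs down the jar's front). A toggle spring resists to its centre near 0.8, then snaps it on; 3 to 5 N at lever_pad. Its wire claw hooks under the neck wire's catch bar, so the lid must be down first.
- lever_pad (a point): Middle of the outer part of the steel lever plate, on which to push: 45 mm from the lever's pivot. The plate is 28 mm wide (along the jar's y), 2.4 mm thick and ends 61 mm from the pivot.
- tall_jar: Tall clip-top glass jar of spaghetti, already clamped shut, loose, 104 mm across, 275 mm tall; origin at the centre of its underside. To be left alone.
- mug: White mug, 86x118x92 mm, loose; origin under its centre. To be left alone.
- spread_jar: Screw-lid jar, 71x76x98 mm, loose; origin under its centre. To be left alone.
- pill_bottle: Small bottle with white cap, 40 mm across, 72 mm tall, loose; origin under its centre. To be left alone.
- charger: White charger plug block, 60x28x30 mm, loose, lying between the two jars; origin under its centre. To be left alone.
- battery: Single battery, 15x50x15 mm, lying loose; origin under its centre. To be left alone.
There are look-alikes about, which are no part of the job. Leave any purple look-alike of the jar alone.

How it is judged:
By the outcome, as a careful person would: the job done as asked, in the order asked, and still so for the second after the job is handed in, with the robot touching nothing.
It also fails if it takes over 42 s, if anything falls off the work surface, if the arm or the gripper's body presses on something with over 40 N, if the wrist force passes 120 N, or if a joint passes its speed limit or range.

## Working session

There is one attempt and no reset: what is moved stays moved. The work goes in short steps, Python scripts to look and compute and a tool call to move; the robot and the scene stay as the last step left them, time stands still between calls to the robot, and variables do not carry over. Pictures are saved under pics/ and viewed, at most 10 in all, crops included, and the job is handed in when it is done.

Besides the shell and the picture viewer there is one more tool, called as name(argument=value, ...), one argument or row to a line, values as JSON. jog_arm: Moves the arm, as the interface text tells. Its arguments: {"type":"object","properties":{"plan":{"type":"array","items":{"type":"array","items":{"type":"array","items":{"type":"number"}}}}},"required":["plan"]}

```bash
mkdir -p pics; python3 - <<'E'
from plant import ctrl
import cv2,numpy as np,json
o=ctrl.get_obs();print(o)
for n in("scene","top"):
    s=ctrl.snapshot(n);cv2.imwrite(f"pics/{n}0.png",s["image"][:,:,::-1])
    np.savez(f"{n}0.npz",**s);print(n,s["vertical_fov"],s["cx"],s["cy"],s["R"],s["t"])
E
```

```text
{'clock': 0.0, 'joint_pos': array([-4.66900879e+01,  2.05886396e+01,  6.35388226e-01, -2.11535898e-02,
       -7.01368087e+01, -1.65093298e+01]), 'qvel': array([ 0.07277753, -0.02721186,  0.13315857,  0.07129788, -0.08004077,
        0.01636041]), 'tau': array([-9.36293945e-04, -5.82717204e+01,  2.93064594e+01,  6.99743316e+00,
        6.87775886e-03, -1.53573164e-04]), 'tool_pos': array([ 0.3041112 , -0.60201015,  0.19376331]), 'orientation': array([ 1.79908001e+02, -6.52879616e-03, -1.53206616e+02]), 'force': array([ 0.28562706, -0.52374022,  0.10144555]), 'moment': array([0.02443721, 0.02962216, 0.03975353]), 'gripper_force': 0.0, 'opening': 0.0877017994181267}
scene 53.27911737369452 278.93760840305504 207.34043961427642 [[-0.83247768 -0.55386539 -0.01463053]
 [-0.38563394  0.59817645 -0.7024752 ]
 [ 0.39782834 -0.57915289 -0.71155783]] [0.46151558 0.37201523 0.80705091]
top 43.65465580409932 278.34346423302566 208.7818387238604 [[-0.0212285  -0.99953074  0.0220828 ]
 [-0.98133833  0.01660973 -0.19157036]
 [ 0.19111367 -0.02573745 -0.98123043]] [-0.10595209  0.59710556  1.25528715]
```

View pics/scene0.png

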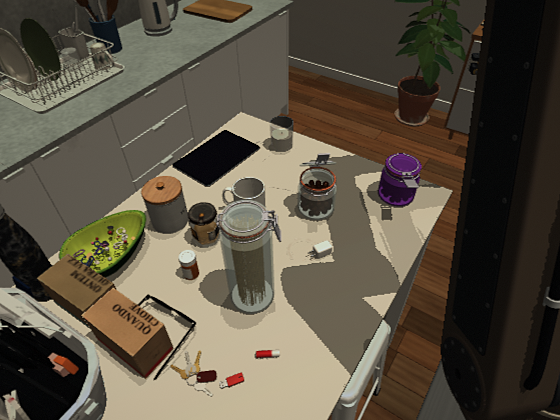

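View pics/top0.png

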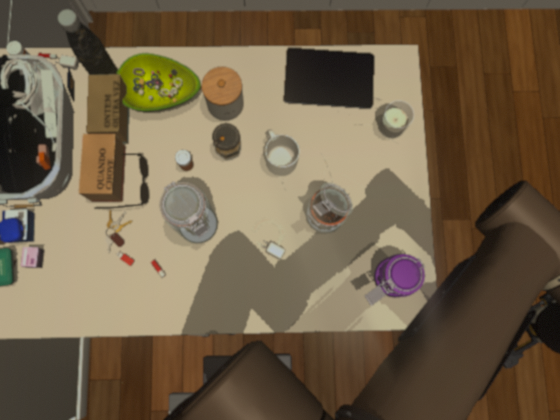

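The scene view puts the hazelnut jar at about (317,195) and the purple look-alike at (400,180). In the top view the jar is at about (328,210). I'll enlarge the jar in both.

```bash
cat > h.py <<'E'
import numpy as np
def load(n):
    s=dict(np.load(n));s["f"]=210/np.tan(np.radians(float(s["vertical_fov"]))/2);return s
def ray(s,u,v):
    d=s["R"].T@np.array([(u-s["cx"])/s["f"],(v-s["cy"])/s["f"],1.]);return -s["R"].T@s["t"],d/np.linalg.norm(d)
def plane(s,u,v,z):
    c,d=ray(s,u,v);return c+d*(z-c[2])/d[2]
def tri(a,pa,b,pb):
    c1,d1=ray(a,*pa);c2,d2=ray(b,*pb)
    k=np.linalg.lstsq(np.c_[d1,-d2],c2-c1,rcond=None)[0];p,q=c1+k[0]*d1,c2+k[1]*d2
    return (p+q)/2,np.linalg.norm(p-q)
def proj(s,X):
    p=s["R"]@np.array(X)+s["t"];return s["f"]*p[:2]/p[2]+[s["cx"],s["cy"]]
E
python3 - <<'E'
import cv2,numpy as np
a=cv2.imread("pics/scene0.png")[140:230,280:360];b=cv2.imread("pics/top0.png")[165:245,290:370]
f=lambda i:cv2.convertScaleAbs(cv2.resize(i,(400,int(i.shape[0]*5)),interpolation=cv2.INTER_CUBIC),alpha=1.4)
a=f(a);b=cv2.copyMakeBorder(f(b),0,50,0,0,cv2.BORDER_CONSTANT)
cv2.imwrite("pics/c.png",np.hstack([a,b]))
from h import *
t=load("top0.npz");s=load("scene0.npz")
for n in(t,s):print(-n["R"].T@n["t"])
print(plane(t,327,215,0),plane(s,317,212,0),plane(t,398,285,0))
E
```

```text
[ 0.34381083 -0.08351225  1.34845338]
[0.20659539 0.50049262 0.84234709]
[ 0.58769171 -0.24604558  0.        ] [ 0.57808908 -0.22748408  0.        ] [ 0.4023855  -0.42119282  0.        ]
```

View pics/c.png

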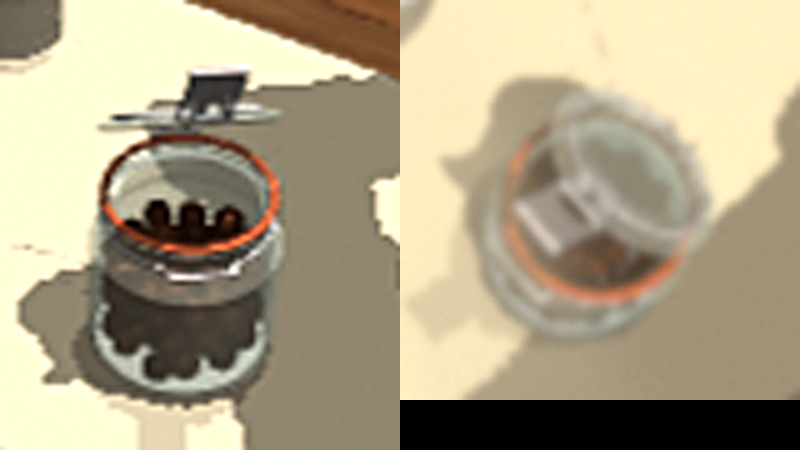

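```bash
python3 - <<'E'
from h import *
t=load("top0.npz");s=load("scene0.npz")
T=lambda x,y:(290+(x-400)/5,165+y/5);S=lambda x,y:(280+x/5,140+y/5)
rc=tri(t,T(595,210),s,S(190,195));print("ring",rc,plane(t,*T(595,210),.112),plane(s,*S(190,195),.112))
e,g=tri(t,T(537,228),s,S(220,71));print("leverend",e,g)
p,g2=tri(t,T(588,195),s,S(210,117));print("nose",p,g2)
d=e-p;print(np.linalg.norm(d),np.degrees(np.arctan2(d[1],d[0])),np.degrees(np.arcsin(d[2]/np.linalg.norm(d))))
# lid disc: extremes across
print("base",plane(s,*S(183,365),0))
# pred hypotheses: front dir yaw psi, lid angle a
c=plane(t,*T(595,210),.112)[:2]*.5+plane(s,*S(190,195),.112)[:2]*.5
from scipy.optimize import least_squares
def pts(v):
    x,y,psi,a=v;f=np.array([np.cos(psi),np.sin(psi),0]);u=np.array([0,0,1.])
    H=np.array([x,y,.110])-.05*f
    L=lambda dl,h:H+dl*(np.cos(a)*f+np.sin(a)*u)+h*(np.cos(a)*u-np.sin(a)*f)
    th=np.radians(17)
    pv=L(.104,.006);en=L(.104+.061*np.cos(th),.006+.061*np.sin(th))
    return en,np.array([x,y,.112]),pv
obs=[(T(537,228),S(220,71)),(T(595,210),S(190,195)),(T(588,195),S(210,117))]
r=least_squares(lambda v:np.concatenate([np.r_[proj(t,P)-o[0],proj(s,P)-o[1]] for P,o in zip(pts(v),obs)]),[*c,np.arctan2(d[1],d[0]),.8])
print(r.x,np.degrees(r.x[2:]),r.fun.round(1))
E
```

```text
ring (array([ 0.58747338, -0.23832187,  0.11012527]), np.float64(0.00033982735906447136)) [ 0.58694209 -0.2381423   0.112     ] [ 0.58666814 -0.23639652  0.112     ]
leverend [ 0.55552456 -0.19749652  0.23295917] 0.0002002706436921944
nose [ 0.57825356 -0.22843345  0.17500579] 0.00698173362139645
0.06951470626941672 126.304286504797 56.479168574667945
base [ 5.77086689e-01 -2.23523866e-01  1.11022302e-16]
[ 0.58852425 -0.24015758  2.23056615  0.73309278] [127.80202653  42.00312214] [-0.1 -0.   0.1 -1.   0.8 -0.7  0.1 -1.1 -1.9  2.4 -1.1 -1.2]
```

```bash
cat >> h.py <<'E'
from scipy.spatial.transform import Rotation as Ro
def row(o,pos,rpy):
    R0=Ro.from_euler("xyz",o["orientation"],degrees=True);R1=Ro.from_euler("xyz",rpy,degrees=True)
    return np.r_[R0.inv().apply(np.array(pos)-o["tool_pos"]),(R0.inv()*R1).as_rotvec(degrees=True)].round(4)
E
python3 - <<'E'
from h import *
from plant import ctrl
o=ctrl.get_obs()
print(row(o,[.304,-.602,.34],[180,0,-153.2]),row(o,[.593,-.246,.32],[180,0,127]))
t=load("top0.npz");print("tall",plane(t,200,225,0))
E
```

```text
[ 1.000e-04  3.000e-04 -1.462e-01  8.470e-02 -9.300e-03 -1.100e-03] [-4.18300e-01  1.87800e-01 -1.26000e-01  6.40000e-02 -6.67000e-02
  7.97989e+01]
tall [0.56699377 0.08548102 0.        ]
```

jog_arm(
  plan=[
    [[0,0,0,-0.06,0,0,0],[0,0,0,-0.12,0,0,0],[0,0,0,-0.146,0,0,0],[0,-0.05,0.022,-0.146,0,0,10],[0,-0.1,0.045,-0.146,0,0,20],[0,-0.15,0.067,-0.146,0,0,30],[0,-0.2,0.09,-0.146,0,0,40],[0,-0.25,0.112,-0.14,0,0,50],[0,-0.3,0.135,-0.135,0,0,60],[0,-0.35,0.157,-0.13,0,0,70],[0,-0.4,0.18,-0.126,0,0,80],[0,-0.418,0.188,-0.126,0,0,80],[0,-0.418,0.188,-0.126,0,0,80],[0,-0.418,0.188,-0.126,0,0,80]],
  ],
)

```text
clock: 1.85
tool_pos: [0.5922, -0.2469, 0.3207]
orientation: [-180.0, 0.0, 126.8]
force: [0.4, -1.5, 0.2]
opening: 0.0004
gripper_force: 0.0
```

```bash
python3 - <<'E'
from plant import ctrl
import cv2,numpy as np
o=ctrl.get_obs();print({k:np.round(o[k],3) for k in("clock","joint_pos","tool_pos","orientation","force","opening")})
s=ctrl.snapshot("wrist");im=s.pop("image")[:,:,::-1];cv2.imwrite("pics/w1.png",im)
np.savez("w1.npz",tp=o["tool_pos"],ori=o["orientation"],**s);print(s)
E
```

```text
{'clock': np.float64(1.85), 'joint_pos': array([-5.23000e+00,  1.45800e+01,  8.33900e+00,  1.00000e-02,
       -8.37700e+01, -1.37931e+02]), 'tool_pos': array([ 0.592, -0.247,  0.321]), 'orientation': array([-179.985,    0.   ,  126.84 ]), 'force': array([ 0.437, -1.52 ,  0.151]), 'opening': np.float64(0.0)}
{'vertical_fov': 65.70646984690485, 'cx': 277.992927392788, 'cy': 209.1438651473514, 'T_tool_cam': array([[-1.61058569e-04, -9.58953859e-01, -2.83562109e-01,
         7.62908382e-02],
       [ 9.99999983e-01, -1.27864517e-04, -1.35569572e-04,
        -1.07311438e-03],
       [ 9.37474320e-05, -2.83562126e-01,  9.58953863e-01,
        -1.90925305e-01],
       [ 0.00000000e+00,  0.00000000e+00,  0.00000000e+00,
         1.00000000e+00]])}
```

View pics/w1.png

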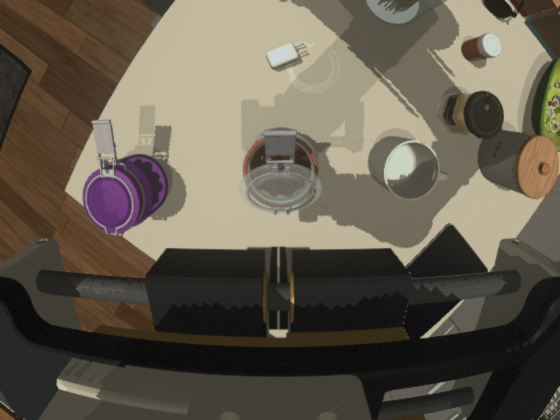

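Wrist view: the lid is at (281,187) and the lever plate at (282,145). They are in line with the tool's x axis, near column 280, so the yaw is right. Now I'll compare with the model.

```bash
cat >> h.py <<'E'
def wproj(s,X):
    f=210/np.tan(np.radians(float(s["vertical_fov"]))/2)
    p=Ro.from_euler("xyz",s["ori"],degrees=True).inv().apply(np.array(X)-s["tp"])
    c=s["T_tool_cam"][:3,:3].T@(p-s["T_tool_cam"][:3,3]);r=np.hypot(c[0],c[1]);th=np.arctan2(r,c[2])
    return c[:2]/r*th*f+[s["cx"],s["cy"]]
def jarpts(x,y,psi,a):
    f=np.array([np.cos(psi),np.sin(psi),0]);u=np.array([0,0,1.]);H=np.array([x,y,.110])-.05*f
    L=lambda dl,h:H+dl*(np.cos(a)*f+np.sin(a)*u)+h*(np.cos(a)*u-np.sin(a)*f);th=np.radians(17)
    return dict(end=L(.104+.061*np.cos(th),.006+.061*np.sin(th)),piv=L(.104,.006),ring=np.array([x,y,.112]),front=L(.072,.0125),
      topf=L(.082,.0125),hinge=H)
E
python3 - <<'E'
from h import *
w=dict(np.load("w1.npz"))
for v in((.5875,-.239,np.radians(127),.733),(.5875,-.239,np.radians(127),.8)):
    for k,X in jarpts(*v).items():print(k,X.round(3),wproj(w,X).round(1))
E
python3 -c "
import cv2
i=cv2.imread('pics/w1.png')[115:225,220:340];cv2.imwrite('pics/w1c.png',cv2.convertScaleAbs(cv2.resize(i,None,fx=5,fy=5,interpolation=2),alpha=1.4))"
```

```text
end [ 0.555 -0.195  0.236] [280.3 130.4]
piv [ 0.573 -0.22   0.184] [280. 159.]
ring [ 0.588 -0.239  0.112] [279.7 169.8]
front [ 0.59  -0.243  0.167] [280.  182.7]
topf [ 0.586 -0.237  0.174] [280.  177.2]
hinge [ 0.618 -0.279  0.11 ] [279.8 208. ]
end [ 0.56  -0.202  0.243] [280.4 141.2]
piv [ 0.577 -0.225  0.189] [280.1 164.7]
ring [ 0.588 -0.239  0.112] [279.7 169.8]
front [ 0.593 -0.246  0.17 ] [280.  186.9]
topf [ 0.589 -0.24   0.178] [280.  181.9]
hinge [ 0.618 -0.279  0.11 ] [279.8 208. ]
```

View pics/w1c.png

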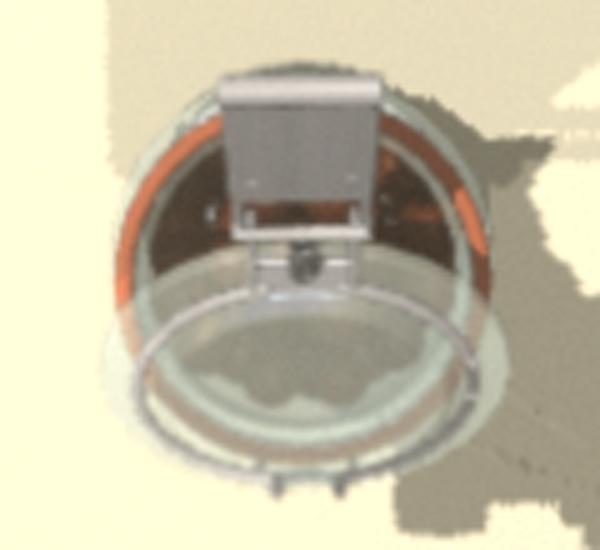

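The model agrees: lever end observed (280,131) against predicted (280,130), hinge (281,210) against (280,208). Next I press the lid down along its arc.

jog_arm(
  plan=[
    [[0,-0.003,0,0.05,0,0,0],[0,-0.003,0,0.1,0,0,0],[0,-0.003,0,0.135,0,0,0],[0,-0.003,0,0.145,0,0,0],[0,0,0,0.152,0,0,0],[0,0.004,0,0.157,0,0,0],[0,0.007,0,0.16,0,0,0],[0,0.01,0,0.163,0,0,0],[0,0.013,0,0.167,0,0,0],[0,0.015,0,0.171,0,0,0],[0,0.018,0,0.176,0,0,0],[0,0.02,0,0.181,0,0,0],[0,0.022,0,0.187,0,0,0],[0,0.023,0,0.19,0,0,0],[0,0.024,0,0.193,0,0,0],[0,0.024,0,0.193,0,0,0]],
  ],
)

```text
clock: 3.9
tool_pos: [0.5781, -0.2269, 0.1274]
orientation: [-180.0, -0.0, 126.8]
force: [-0.5, -0.5, -1.1]
opening: 0.0004
gripper_force: 0.0
```

jog_arm(
  plan=[
    [[0,0,0,0.002,0,0,0],[0,0,0,0.004,0,0,0],[0,0,0,0.0045,0,0,0],[0,0,0,0.0045,0,0,0]],
  ],
)

```text
clock: 4.4
tool_pos: [0.5783, -0.227, 0.1231]
orientation: [-180.0, -0.0, 126.8]
force: [-0.2, 0.2, 1.1]
opening: 0.0007
gripper_force: 0.1
```

jog_arm(
  plan=[
    [[0,0,0,0.001,0,0,0],[0,0,0,0.002,0,0,0],[0,0,0,0.002,0,0,0]],
  ],
)

```text
clock: 4.78
tool_pos: [0.5783, -0.227, 0.1211]
orientation: [-180.0, -0.0, 126.8]
force: [0.7, -0.1, 0.5]
opening: 0.0001
gripper_force: 0.1
```

jog_arm(
  plan=[
    [[0,0,0,0.001,0,0,0],[0,0,0,0.002,0,0,0],[0,0,0,0.002,0,0,0]],
  ],
)

```text
clock: 5.15
tool_pos: [0.5782, -0.2269, 0.119]
orientation: [-180.0, -0.0, 126.8]
force: [-0.8, -0.5, 0.2]
opening: 0.0007
gripper_force: 0.1
```

```bash
python3 - <<'E'
from plant import ctrl
import cv2,numpy as np
o=ctrl.get_obs();print(o["force"],o["tool_pos"])
a=ctrl.snapshot("scene")["image"][130:230,270:370,::-1];b=ctrl.snapshot("wrist")["image"][60:260,180:380,::-1]
cv2.imwrite("pics/v2.png",cv2.convertScaleAbs(np.hstack([cv2.resize(a,(400,400),interpolation=2),cv2.resize(b,(400,400),interpolation=2)]),alpha=1.3))
E
```

```text
[-0.82861182 -0.45730714  0.16737035] [ 0.57821694 -0.22693037  0.1190006 ]
```

View pics/v2.png

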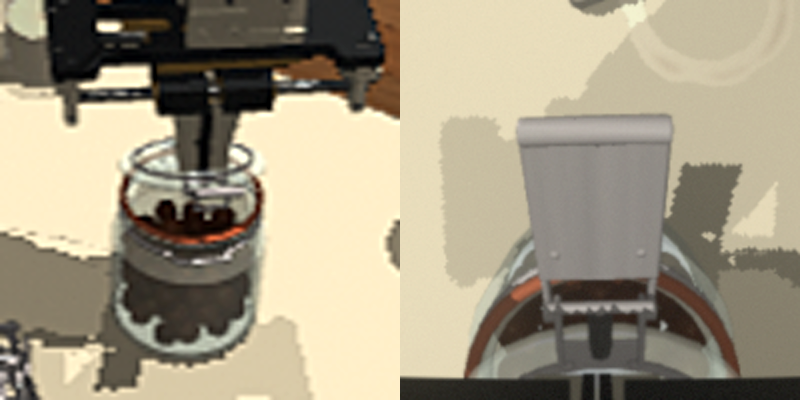

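The lid is not yet down: the ring is visible under its front, and the lever end is at wrist (277.5,119) with the pivot near (280,214). I'll estimate the lid angle from those.

```bash
python3 - <<'E'
from h import *
from plant import ctrl
w=dict(np.load("w1.npz"));o=ctrl.get_obs();w["tp"],w["ori"]=o["tool_pos"],o["orientation"]
for a in(0,.1,.2,.3,.4,.5,.6):
    j=jarpts(.5875,-.239,np.radians(127),a);print(a,*[(k,wproj(w,j[k]).round(0)) for k in("end","piv","ring","front")])
t,s=load("top0.npz"),load("scene0.npz")
for a in(0,.2,.4,.6):
    j=jarpts(.5875,-.239,np.radians(127),a);print(a,*[(k,((proj(s,j[k])-[270,130])*4).round(0)) for k in("end","piv","ring","front")])
print("tip",(proj(s,o["tool_pos"])-[270,130])*4)
E
```

```text
0 ('end', array([280.,  77.])) ('piv', array([280., 178.])) ('ring', array([280., 256.])) ('front', array([280., 231.]))
0.1 ('end', array([280.,  80.])) ('piv', array([280., 183.])) ('ring', array([280., 256.])) ('front', array([280., 238.]))
0.2 ('end', array([280.,  87.])) ('piv', array([280., 191.])) ('ring', array([280., 256.])) ('front', array([280., 246.]))
0.3 ('end', array([280.,  99.])) ('piv', array([280., 201.])) ('ring', array([280., 256.])) ('front', array([280., 255.]))
0.4 ('end', array([281., 119.])) ('piv', array([280., 214.])) ('ring', array([280., 256.])) ('front', array([280., 266.]))
0.5 ('end', array([281., 149.])) ('piv', array([280., 230.])) ('ring', array([280., 256.])) ('front', array([280., 278.]))
0.6 ('end', array([282., 191.])) ('piv', array([280., 248.])) ('ring', array([280., 256.])) ('front', array([280., 291.]))
0 ('end', array([218., 290.])) ('piv', array([204., 245.])) ('ring', array([193., 193.])) ('front', array([198., 204.]))
0.2 ('end', array([220., 242.])) ('piv', array([205., 217.])) ('ring', array([193., 193.])) ('front', array([198., 183.]))
0.4 ('end', array([220., 188.])) ('piv', array([205., 186.])) ('ring', array([193., 193.])) ('front', array([198., 161.]))
0.6 ('end', array([218., 132.])) ('piv', array([205., 153.])) ('ring', array([193., 193.])) ('front', array([197., 138.]))
tip [196.52558659 200.53859999]
```

```bash
python3 - <<'E'
from h import *
from plant import ctrl
import cv2
ctrl.snapshot("top")
o=ctrl.get_obs();print(o["clock"],o["force"],o["moment"],o["tool_pos"],o["tau"])
s=ctrl.snapshot("scene");s["f"]=210/np.tan(np.radians(s["vertical_fov"])/2)
print(np.abs(s["R"]-load("scene0.npz")["R"]).max(),proj(s,o["tool_pos"]))
a=s["image"][130:220,275:355,::-1];a=cv2.resize(a,(533,600),interpolation=2)
cv2.imwrite("pics/v3.png",cv2.convertScaleAbs(a,alpha=1.6,beta=20))
E
```

```text
5.3 [-0.49686848  0.43353843 -0.20597974] [-0.07136588 -0.01507168 -0.00063003] [ 0.57829355 -0.22698078  0.11909151] [-5.66200451e-04 -5.31200087e+01  2.66039693e+01  6.27006546e+00
 -7.21172034e-02 -4.27120312e-05]
0.0 [319.13690863 180.13710433]
```

View pics/v3.png

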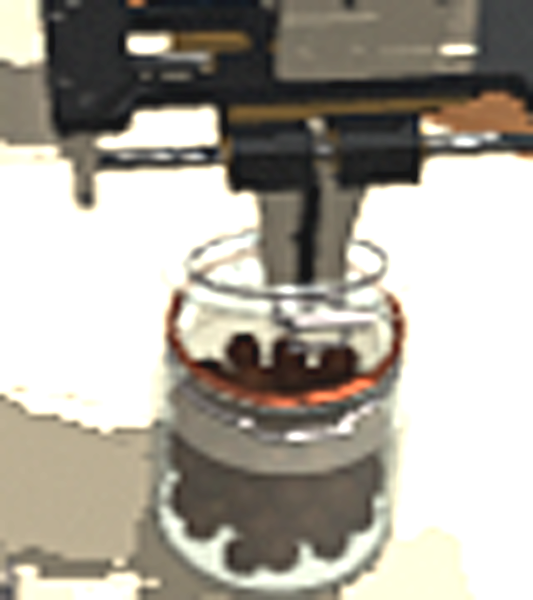

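Here the finger appears to stop at the lid surface, about (321,173), rather than at the projected TCP (319,180). The real tips seem to sit about 30 mm short of the reported TCP. To test this I'll press 8 mm further and see whether the lever end (wrist row 119) moves up with the lid.

jog_arm(
  plan=[
    [[0,0,0,0.003,0,0,0],[0,0.001,0,0.006,0,0,0],[0,0.001,0,0.008,0,0,0],[0,0.001,0,0.008,0,0,0]],
  ],
)

```text
clock: 5.85
tool_pos: [0.5776, -0.2262, 0.1109]
orientation: [-180.0, -0.0, 126.8]
force: [-0.6, -1.5, -0.3]
opening: 0.0006
gripper_force: 0.0
```

```bash
cat > prof.py <<'E'
from h import *
from plant import ctrl
import sys,cv2
o=ctrl.get_obs();print(o["clock"],o["force"].round(2),o["tool_pos"].round(4))
i=ctrl.snapshot("wrist")["image"];g=i[:,270:290].astype(int).mean(1)
print("sat by row",[(r,int(g[r,0]-g[r,2]),int(g[r].mean())) for r in range(60,236,4)])
w=dict(np.load("w1.npz"));w["tp"],w["ori"]=o["tool_pos"],o["orientation"]
for a in(0,.1,.2,.3,.4):
    j=jarpts(.5875,-.239,np.radians(127),a);print(a,[(k,wproj(w,j[k])[1].round(0)) for k in("end","piv")])
if len(sys.argv)>1:cv2.imwrite(sys.argv[1],i[:,:,::-1])
E
python3 prof.py pics/w4.png
```

```text
5.85 [-0.56 -1.52 -0.28] [ 0.5776 -0.2262  0.1109]
sat by row [(60, 15, 87), (64, 21, 105), (68, 32, 159), (72, 33, 162), (76, 33, 161), (80, 33, 160), (84, 30, 148), (88, 30, 148), (92, 30, 149), (96, 30, 146), (100, 9, 112), (104, 10, 140), (108, 9, 127), (112, 7, 87), (116, 8, 114), (120, 8, 114), (124, 8, 114), (128, 8, 114), (132, 8, 113), (136, 8, 113), (140, 7, 113), (144, 7, 113), (148, 8, 112), (152, 8, 112), (156, 8, 112), (160, 8, 112), (164, 8, 111), (168, 8, 111), (172, 8, 111), (176, 7, 111), (180, 8, 111), (184, 7, 111), (188, 8, 98), (192, 11, 75), (196, 44, 59), (200, 10, 95), (204, 8, 119), (208, 8, 40), (212, 6, 34), (216, 6, 48), (220, 5, 66), (224, 3, 50), (228, 3, 52), (232, 4, 56)]
0 [('end', np.float64(77.0)), ('piv', np.float64(182.0))]
0.1 [('end', np.float64(80.0)), ('piv', np.float64(188.0))]
0.2 [('end', np.float64(87.0)), ('piv', np.float64(196.0))]
0.3 [('end', np.float64(101.0)), ('piv', np.float64(207.0))]
0.4 [('end', np.float64(123.0)), ('piv', np.float64(221.0))]
```

The lid follows the finger: the lever end is now at row 100, so the lid angle is about 0.29. The tips really are about 35 mm short of the TCP. I'll keep pressing.

jog_arm(
  plan=[
    [[0,0,0,0.004,0,0,0],[0,0,0,0.008,0,0,0],[0,0,0,0.012,0,0,0],[0,0,0,0.015,0,0,0],[0,0,0,0.018,0,0,0],[0,0,0,0.018,0,0,0]],
  ],
)

```text
clock: 6.65
tool_pos: [0.5775, -0.2262, 0.0928]
orientation: [-180.0, -0.0, 126.8]
force: [-0.2, 0.1, 0.3]
opening: 0.0003
gripper_force: 0.0
```

```bash
python3 prof.py
```

```text
6.65 [-0.17  0.09  0.31] [ 0.5775 -0.2262  0.0928]
sat by row [(60, 18, 95), (64, 28, 139), (68, 32, 158), (72, 32, 157), (76, 26, 135), (80, 10, 138), (84, 9, 133), (88, 7, 88), (92, 9, 122), (96, 9, 122), (100, 9, 122), (104, 9, 122), (108, 8, 121), (112, 8, 121), (116, 8, 121), (120, 8, 121), (124, 8, 121), (128, 8, 120), (132, 8, 121), (136, 8, 121), (140, 8, 120), (144, 8, 120), (148, 8, 120), (152, 8, 120), (156, 9, 120), (160, 8, 119), (164, 8, 119), (168, 8, 119), (172, 2, 108), (176, 1, 97), (180, 8, 63), (184, 8, 126), (188, 7, 79), (192, 5, 73), (196, 7, 64), (200, 7, 56), (204, 19, 48), (208, 11, 68), (212, 3, 62), (216, 4, 58), (220, 4, 60), (224, 4, 69), (228, 4, 69), (232, 3, 112)]
0 [('end', np.float64(73.0)), ('piv', np.float64(189.0))]
0.1 [('end', np.float64(75.0)), ('piv', np.float64(196.0))]
0.2 [('end', np.float64(83.0)), ('piv', np.float64(206.0))]
0.3 [('end', np.float64(98.0)), ('piv', np.float64(219.0))]
0.4 [('end', np.float64(124.0)), ('piv', np.float64(235.0))]
```

jog_arm(
  plan=[
    [[0,0,0,0.002,0,0,0],[0,0,0,0.004,0,0,0],[0,0,0,0.006,0,0,0],[0,0,0,0.006,0,0,0]],
  ],
)

```text
clock: 7.2
tool_pos: [0.5781, -0.2263, 0.0906]
orientation: [179.9, 0.1, 126.9]
force: [-6.9, 5.5, 22.1]
opening: 0.0007
gripper_force: 11.5
```

jog_arm(
  plan=[
    [[0,0,0,0.001,0,0,0],[0,0,0,0.002,0,0,0],[0,0,0,0.003,0,0,0],[0,0,0,0.003,0,0,0]],
  ],
)

```text
clock: 7.7
tool_pos: [0.5783, -0.2264, 0.0903]
orientation: [179.9, 0.2, 126.9]
force: [-15.7, 10.4, 41.6]
opening: 0.0003
gripper_force: 20.9
```

jog_arm(
  plan=[
    [[0,0,0,-0.004,0,0,0],[0,0,0,-0.01,0,0,0],[0,0,0,-0.03,0,0,0],[0,0,0,-0.08,0,0,0],[0,0,0,-0.12,0,0,0],[0,0,0,-0.12,0,0,0],[0,0,0,-0.12,0,0,0]],
  ],
)

```text
clock: 8.57
tool_pos: [0.5774, -0.226, 0.2035]
orientation: [-180.0, -0.0, 126.8]
force: [-0.8, 0.7, -0.9]
opening: 0.0005
gripper_force: 0.0
```

```bash
python3 - <<'E'
from h import *
from plant import ctrl
import cv2
o=ctrl.get_obs();print(o["clock"],o["force"].round(2),o["tool_pos"].round(4),o["orientation"])
i=ctrl.snapshot("wrist")["image"][:,:,::-1].copy();a=ctrl.snapshot("scene")["image"][140:240,270:350,::-1]
w=dict(np.load("w1.npz"));w["tp"],w["ori"]=o["tool_pos"],o["orientation"]
for k,X in jarpts(.5875,-.239,np.radians(127),0.01).items():
    p=wproj(w,X);print(k,p.round(0),X.round(3));q=proj(load("scene0.npz"),X);print(q)
cv2.imwrite("pics/v5.png",np.hstack([cv2.resize(a,(320,400),interpolation=2),cv2.resize(i[60:260,160:400],(480,400),interpolation=2)]))
E
```

```text
8.575 [-0.84  0.68 -0.87] [ 0.5774 -0.226   0.2035] [-1.79988584e+02 -4.28953481e-02  1.26785853e+02]
end [279.  91.] [ 0.52  -0.149  0.135]
[324.54929343 201.87749395]
piv [279. 161.] [ 0.555 -0.196  0.117]
[320.98146456 190.94268796]
ring [280. 219.] [ 0.588 -0.239  0.112]
[318.22003868 178.33228945]
front [280. 199.] [ 0.574 -0.222  0.123]
[319.50709806 180.67651519]
topf [280. 188.] [ 0.568 -0.214  0.123]
[320.00529001 183.25155555]
hinge [280. 267.] [ 0.618 -0.279  0.11 ]
[315.88710404 166.70394854]
```

View pics/v5.png

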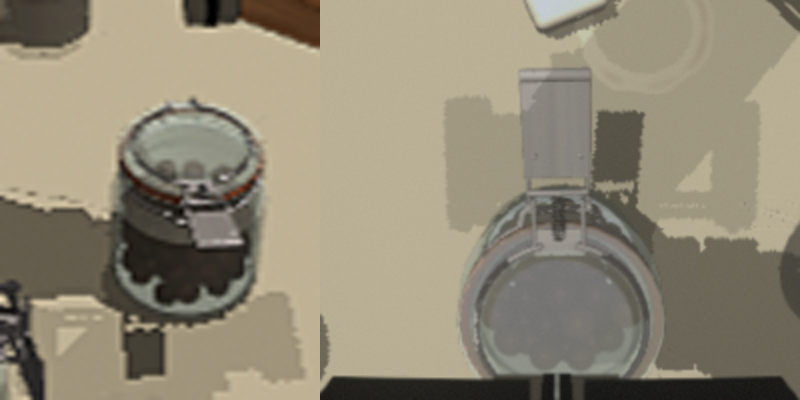

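The lid is now flat on the ring. The lever stands forward, with its end at wrist (277.5,94) against (279,91) predicted, and the jar has not moved. Next I move in front of the lever with the body tilted away from the jar, using the 32 mm tip offset.

jog_arm(
  plan=[
    [[0,0.03,0,0,0,-9,0],[0,0.055,0,0,0,-18,0],[0,0.068,0,0.02,0,-25,0],[0,0.068,0,0.04,0,-25,0],[0,0.068,0,0.0575,0,-25,0],[0,0.068,0,0.0575,0,-25,0],[0,0.068,0,0.0575,0,-25,0]],
  ],
)

```text
clock: 9.55
tool_pos: [0.5423, -0.1962, 0.1674]
orientation: [179.9, 20.9, 128.8]
force: [0.3, 0.5, 0.1]
opening: 0.0007
gripper_force: 0.0
```

```bash
cat > tip.py <<'E'
from h import *
from plant import ctrl
o=ctrl.get_obs();R=Ro.from_euler("xyz",o["orientation"],degrees=True)
p=o["tool_pos"]-.032*R.apply([0,0,1])-[.5875,-.239,0];psi=np.radians(127)
print("tip fwd,lat,z",p[0]*np.cos(psi)+p[1]*np.sin(psi),p[0]*np.sin(psi)-p[1]*np.cos(psi),p[2],o["clock"],o["force"])
f=np.array([np.cos(psi),np.sin(psi),0])
print("tool vec per 1 fwd",R.inv().apply(f).round(3),"per 1 down",R.inv().apply([0,0,-1]).round(3))
cur=np.array([p@f,p[2]])
for ph in(17,8,0,-10,-20,-30,-40,-50,-57):
    c,s=np.cos(np.radians(ph)),np.sin(np.radians(ph));P=np.array([.054+.045*c-.003*s,.116+.045*s+.003*c])-cur
    print(ph,R.inv().apply(P[0]*f+[0,0,P[1]]).round(4))
E
python3 tip.py
```

```text
tip fwd,lat,z 0.07280418416232176 -0.010827844047107377 0.19731407477576393 9.55 [0.26029031 0.46685758 0.07941788]
tool vec per 1 fwd [ 0.934  0.033 -0.357] per 1 down [ 0.357 -0.002  0.934]
17 [0.0451 0.0006 0.0526]
8 [0.0494 0.0007 0.0583]
0 [0.0524 0.0007 0.0638]
-10 [0.0551 0.0007 0.0712]
-20 [0.0564 0.0006 0.0789]
-30 [0.0564 0.0005 0.0868]
-40 [0.055  0.0004 0.0945]
-50 [0.0523 0.0002 0.1019]
-57 [0.0496 0.     0.1067]
```

```bash
python3 - <<'E'
from plant import ctrl
o=ctrl.get_obs();print(o["joint_pos"].round(1),o["qvel"].round(1))
E
```

```text
[  11.1    2.3  -41.    29.2  -40.3 -173.6] [ 0.2 -0.6  0.2 -0.   0.  -0. ]
```

jog_arm(
  plan=[
    [[0,0,0,0,0,0,0]],
  ],
)

```text
clock: 9.68
tool_pos: [0.5423, -0.196, 0.1678]
orientation: [179.8, 21.0, 128.8]
force: [-0.3, -0.2, 0.7]
opening: 0.0004
gripper_force: 0.0
```

```bash
python3 tip.py; python3 - <<'E'
from plant import ctrl
from h import *
o=ctrl.get_obs();print(o["joint_pos"].round(1),o["qvel"].round(1),o["orientation"])
f=np.array([np.cos(np.radians(127)),np.sin(np.radians(127)),0])
z=lambda t:Ro.from_euler("xyz",[180,0,127],degrees=True)*Ro.from_euler("y",-t,degrees=True)
R=z(25);tcp=np.array([.5875,-.239,0])+.098*f+[0,0,.172]+.032*R.apply([0,0,1])
print(row(o,tcp,R.as_euler("xyz",degrees=True)))
E
```

```text
tip fwd,lat,z 0.07295089486777781 -0.010703519628824099 0.1976600713163993 9.675 [-0.26071686 -0.17943451  0.73056573]
tool vec per 1 fwd [ 0.933  0.033 -0.357] per 1 down [ 0.358 -0.003  0.934]
17 [0.0451 0.0006 0.053 ]
8 [0.0494 0.0006 0.0586]
0 [0.0524 0.0006 0.0642]
-10 [0.0551 0.0006 0.0716]
-20 [0.0564 0.0005 0.0793]
-30 [0.0564 0.0004 0.0872]
-40 [0.055  0.0003 0.0949]
-50 [5.230e-02 1.000e-04 1.023e-01]
-57 [ 4.960e-02 -1.000e-04  1.071e-01]
[  11.1    2.2  -41.    29.2  -40.3 -173.6] [ 0.1 -0.3 -0.1  0.   0.1  0. ] [179.82401301  20.9513738  128.83413297]
[ 0.03    0.0109  0.0151  0.892  -4.0509  1.6828]
```

Joint 6 has hit its range limit (-173.6). I'll back off to vertical, turn the tool half round, which gives the same contact, and come in again.

```bash
python3 - <<'E'
from plant import ctrl
from h import *
o=ctrl.get_obs()
f=np.array([np.cos(np.radians(127)),np.sin(np.radians(127)),0]);c=np.array([.5875,-.239,0])
print(row(o,c+.09*f+[0,0,.195],[180,0,147]))
E
```

```text
[ 1.65000e-02  1.13000e-02 -3.55000e-02 -3.14860e+00  2.08020e+01
 -1.79301e+01]
```

jog_arm(
  plan=[
    [[0,0,0,-0.03,-1,7,-6],[0,0.01,0.006,-0.0355,-2,14,-12],[0,0.0165,0.0113,-0.0355,-3.15,20.8,-17.9],[0,0.0165,0.0113,-0.0355,-3.15,20.8,-17.9],[0,0.0165,0.0113,-0.0355,-3.15,20.8,-17.9]],
  ],
)

```text
clock: 10.3
tool_pos: [0.5327, -0.1676, 0.1942]
orientation: [-179.9, -0.0, 146.8]
force: [-0.0, -0.1, 0.1]
opening: 0.0008
gripper_force: 0.0
```

jog_arm(
  plan=[
    [[0,0,0,0,0,0,-10],[0,0,0,0,0,0,-20],[0,0,0,0,0,0,-30],[0,0,0,0,0,0,-40],[0,0,0,0,0,0,-50],[0,0,0,0,0,0,-60],[0,0,0,0,0,0,-70],[0,0,0,0,0,0,-80],[0,0,0,0,0,0,-90],[0,0,0,0,0,0,-100],[0,0,0,0,0,0,-110],[0,0,0,0,0,0,-120],[0,0,0,0,0,0,-130],[0,0,0,0,0,0,-140],[0,0,0,0,0,0,-150],[0,0,0,0,0,0,-160],[0,0,0,0,0,0,-160],[0,0,0,0,0,0,-160]],
  ],
)

```text
clock: 12.55
tool_pos: [0.5324, -0.1669, 0.1948]
orientation: [180.0, -0.0, -53.2]
force: [0.6, 0.1, -0.0]
opening: 0.0006
gripper_force: 0.0
```

```bash
python3 - <<'E'
from plant import ctrl
from h import *
o=ctrl.get_obs();print(o["clock"],o["joint_pos"].round(1),o["orientation"].round(1),o["tool_pos"])
f=np.array([np.cos(np.radians(127)),np.sin(np.radians(127)),0]);c=np.array([.5875,-.239,0])
R=Ro.from_euler("xyz",[180,0,-53],degrees=True)*Ro.from_euler("y",25,degrees=True)
print(R.apply([0,0,1]),f)
print(row(o,c+.098*f+[0,0,.172]+.032*R.apply([0,0,1]),R.as_euler("xyz",degrees=True)))
E
```

```text
12.55 [  2.7   9.6 -14.3   0.  -66.2  34. ] [180.   -0.  -53.2] [ 0.5324234  -0.16686661  0.19480786]
[ 0.25433802 -0.33751795 -0.90630779] [-0.60181502  0.79863551  0.        ]
[ 6.30000e-03 -6.00000e-04  5.18000e-02  7.22000e-02  2.49784e+01
 -2.28400e-01]
```

jog_arm(
  plan=[
    [[0,0.002,0,0.01,0,9,0],[0,0.004,0,0.025,0,18,0],[0,0.0063,-0.0006,0.04,0,25,0],[0,0.0063,-0.0006,0.0518,0,25,0],[0,0.0063,-0.0006,0.0518,0,25,0],[0,0.0063,-0.0006,0.0518,0,25,0]],
  ],
)

```text
clock: 13.3
tool_pos: [0.538, -0.1716, 0.1438]
orientation: [-179.9, -25.0, -53.1]
force: [0.5, -0.4, 1.0]
opening: 0.0003
gripper_force: 0.0
```

```bash
python3 tip.py
```

```text
tip fwd,lat,z 0.09708752208787579 0.0010096250525146525 0.17285067817684527 13.3 [ 0.51442796 -0.35320825  1.02039989]
tool vec per 1 fwd [-0.906  0.002 -0.423] per 1 down [-0.423  0.002  0.906]
17 [-0.0164  0.0001  0.0374]
8 [-0.0211  0.0001  0.0427]
0 [-0.0245  0.0001  0.048 ]
-10 [-0.0277  0.0001  0.0552]
-20 [-0.0295  0.0001  0.0628]
-30 [-0.0301  0.0001  0.0707]
-40 [-0.0292  0.0001  0.0785]
-50 [-0.027   0.0001  0.086 ]
-57 [-0.0247  0.0001  0.091 ]
```

jog_arm(
  plan=[
    [[0,-0.008,0,0.018,0,0,0],[0,-0.0145,0,0.032,0,0,0],[0,-0.0164,0,0.0374,0,0,0],[0,-0.019,0,0.04,0,0,0],[0,-0.0211,0,0.0427,0,0,0],[0,-0.023,0,0.0453,0,0,0],[0,-0.0245,0,0.048,0,0,0],[0,-0.026,0,0.0515,0,0,0],[0,-0.0277,0,0.0552,0,0,0],[0,-0.0287,0,0.059,0,0,0],[0,-0.0295,0,0.0628,0,0,0],[0,-0.0295,0,0.0628,0,0,0]],
  ],
)

```text
clock: 14.8
tool_pos: [0.5367, -0.1719, 0.0731]
orientation: [179.9, -25.0, -53.0]
force: [2.5, -1.7, 1.8]
opening: 0.0005
gripper_force: 1.2
```

```bash
python3 tip.py
```

```text
tip fwd,lat,z 0.09765209043182335 -0.0001839617605615962 0.10209743461150171 14.8 [ 2.46036922 -1.73317629  1.75281941]
tool vec per 1 fwd [-0.907  0.001 -0.422] per 1 down [-0.422 -0.001  0.907]
17 [ 0.014   0.     -0.0265]
8 [ 0.0093  0.     -0.0212]
0 [ 0.0059  0.     -0.0159]
-10 [ 0.0027  0.     -0.0087]
-20 [ 0.0009  0.     -0.0011]
-30 [ 0.0004 -0.      0.0068]
-40 [ 0.0012 -0.      0.0146]
-50 [ 0.0034 -0.      0.0221]
-57 [ 0.0057 -0.      0.0271]
```

The lever is being pushed with 3–4 N, as expected. I'll carry on past centre.

jog_arm(
  plan=[
    [[0,0,0,0.003,0,0,0],[0,0.0003,0,0.0068,0,0,0],[0,0.0006,0,0.0107,0,0,0],[0,0.0012,0,0.0146,0,0,0],[0,0.002,0,0.0183,0,0,0],[0,0.0034,0,0.0221,0,0,0],[0,0.0057,0,0.0271,0,0,0],[0,0.0057,0,0.0271,0,0,0]],
  ],
)

```text
clock: 15.8
tool_pos: [0.55, -0.1853, 0.0539]
orientation: [179.7, -24.7, -53.0]
force: [-0.2, -0.3, -0.1]
opening: 0.0006
gripper_force: 0.0
```

```bash
python3 tip.py|head -2; python3 -c "
from plant import ctrl
import cv2,numpy as np
a=ctrl.snapshot('scene')['image'][130:230,270:370,::-1]
b=ctrl.snapshot('top')['image'][150:270,270:390,::-1]
cv2.imwrite('pics/v6.png',np.hstack([cv2.resize(x,(400,400),interpolation=2) for x in(a,b)]))"
```

```text
tip fwd,lat,z 0.07885349128170888 0.002557218235271004 0.082946246599464 15.8 [-0.15285096 -0.30715746 -0.12465695]
tool vec per 1 fwd [-0.909  0.002 -0.418] per 1 down [-0.418 -0.004  0.909]
```

The force has gone to zero, so the lever has likely snapped over. I'll retract outward and look.

jog_arm(
  plan=[
    [[0,-0.015,0,-0.01,0,0,0],[0,-0.035,0,-0.04,0,0,0],[0,-0.04,0,-0.09,0,0,0],[0,-0.04,0,-0.14,0,0,0],[0,-0.04,0,-0.18,0,0,0],[0,-0.04,0,-0.18,0,0,0],[0,-0.04,0,-0.18,0,0,0]],
  ],
)

```text
clock: 16.77
tool_pos: [0.4832, -0.0951, 0.2007]
orientation: [179.8, -24.7, -53.0]
force: [-0.4, 0.4, 0.1]
opening: 0.0001
gripper_force: 0.0
```

```bash
python3 tip.py|head -1; python3 -c "
from plant import ctrl
import cv2,numpy as np
a=ctrl.snapshot('scene')['image'][150:250,270:370,::-1]
b=ctrl.snapshot('top')['image'][150:270,270:390,::-1]
cv2.imwrite('pics/v7.png',np.hstack([cv2.resize(x,(400,400),interpolation=2) for x in(a,b)]))"
```

```text
tip fwd,lat,z 0.1910707517905494 0.003444216520479479 0.22981178008475783 16.775 [-0.35553812  0.40365394  0.0838002 ]
```

View pics/v7.png

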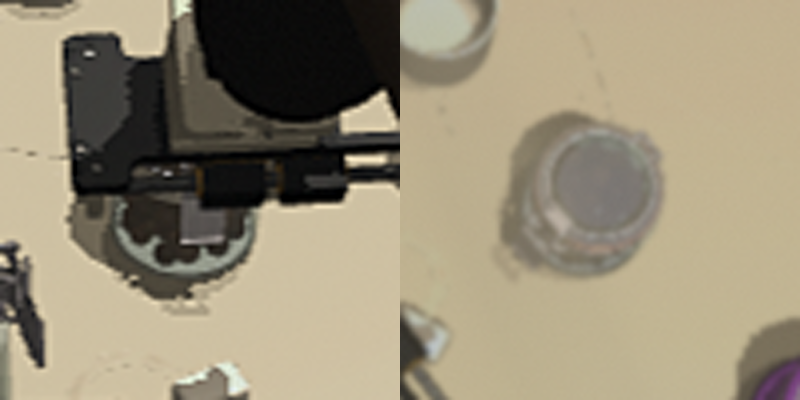

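Lid and lever appear shut: in the scene view the plate's lower edge is at about (321,210), and in the top view nothing sticks out. I'll check that edge against the home angle.

```bash
python3 - <<'E'
from h import *
s=load("scene0.npz");f=np.array([np.cos(np.radians(127)),np.sin(np.radians(127)),0])
for q in(.8,1.1,1.3,1.5,1.65):
    ph=np.radians(17)-q;X=np.array([.5875,-.239,.116])+f*(.054+.061*np.cos(ph))+[0,0,.061*np.sin(ph)]
    print(q,proj(s,X).round(1))
E
```

```text
0.8 [323.1 214.5]
1.1 [322.1 215.3]
1.3 [321.5 214.7]
1.5 [320.8 213.1]
1.65 [320.3 211.4]
```

jog_arm(
  plan=[
    [[0,-0.03,0,-0.05,0,0,0],[0,-0.05,0,-0.1,0,0,0],[0,-0.08,0,-0.13,0,0,0],[0,-0.08,0.04,-0.13,0,0,0],[0,-0.08,0.08,-0.13,0,0,0],[0,-0.08,0.08,-0.13,0,0,0],[0,-0.08,0.08,-0.13,0,0,0]],
  ],
)

```text
clock: 17.75
tool_pos: [0.3438, -0.0415, 0.2857]
orientation: [179.8, -24.7, -53.0]
force: [1.0, 0.9, 0.2]
opening: 0.0005
gripper_force: 0.0
```

```bash
python3 -c "
from plant import ctrl
import cv2,numpy as np
o=ctrl.get_obs();print(o['clock'],o['tool_pos'])
a=ctrl.snapshot('scene')['image'][150:250,220:320+50,::-1]
b=ctrl.snapshot('wrist')['image'][:,:,::-1]
cv2.imwrite('pics/v8.png',np.hstack([cv2.resize(a,(450,300),interpolation=2),cv2.resize(b,(350,300),interpolation=3)]))"
```

```text
17.75 [ 0.34375973 -0.0415156   0.28574067]
```

View pics/v8.png

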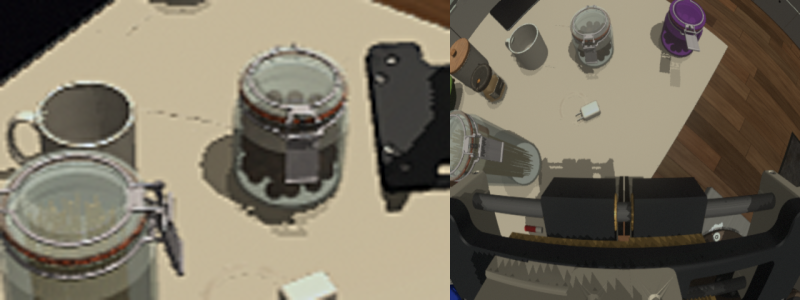

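The clear view shows the lid shut and the lever hanging flat on the jar's front. Its lower edge is at (320.7,210), where home predicts (320.3,211.4). The other things are undisturbed, so I'm handing in.

```bash
python3 -c "
from plant import ctrl
print(ctrl.close_job())"
```

```text
the job is handed in; nothing more can be done
None
```

The hazelnut jar's lid is pressed down and its lever has snapped home against the jar's front; the last picture shows both shut, the things in view look undisturbed, and I handed the job in at about 18 s (no verdict was returned).

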